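Reassemble the cleaned coffee grinder: dial and twist-lock hopper

TASK

The coffee grinder has been cleaned and its two loose parts stand on the worktop. Push the dial onto its D-shaft on the grinder's sloping top until it snaps home, and fit the bean hopper: push it down into the twist-lock collar against the spring, turn it clockwise a quarter turn and let it rise into its lock, in whichever order suits you. Leave the things that stand round the parts where they are.

Things in the scene. Friction and masses are not known exactly. Their poses are not given: they have to be found in the camera images.
- grinder: Electric burr grinder, fixed: steel box 165 mm deep (its x), 230 mm wide (its y). Its black top panel slopes down to the front at 25 degrees, from 163 mm high behind to 100 mm at the front edge. Origin: centre of the underside; x points to its back, z up. On the panel: the collar (its +y half) and the dial's shaft (its -y half), 120 mm apart.
- collar: Twist-lock (bayonet) ring on the panel: 92 mm across, 29 mm high, bore 60 mm. Origin: on its axis at panel level; z = its axis, square to the panel, leaning to the grinder's front; x = line of its two opposite entry slots (31 degrees wide, open to radius 38.5 mm). Beside the ring the panel has a white dash at one slot and a white T at the locked place.
- collar_home (a point): Point on the collar's axis 77.5 mm above the panel, where the locked hopper's centre is; axes as the collar's. Clockwise from above, the lugs pass under the ring's lip only while the hopper's underside is 0 to 6 mm above the panel. Stops end the turn 77 to 85 degrees from the slots; there pockets let the lugs rise until the underside is 10.5 mm above the panel.
- shutter (a joint): Sprung steel plate in the collar's throat, under the hopper's foot; how far it is pressed (m). At 0 its top is 14 mm above the panel. It yields at about 6 N, takes about 13 N when pressed 11 mm, and lifts the hopper into the lock by itself once the hopper is let go.
- hopper_mid (a point): Bean hopper, 0.2 to 0.35 kg, upright, 134 mm high; this is its centre, 67 mm above the underside; z = its axis. Heights from the underside: black neck 56 mm wide up to 37, foot tapered to 47 mm; two opposite lugs on its x line (12 mm wide, to radius 36.5, at 6 to 12); grey body 64 mm wide at 44 to 112 (grip here); fixed lid to 123, light ridge along x, 50 x 13 mm, to 134. Same after a half turn.
- dial_shaft: D-shaft on the panel, fixed, does not turn: 16 mm diameter, 24 mm long, chamfered top, flat on its +x side 4 mm from the axis, with a sprung steel ball in the flat 11 mm above the panel. Origin: on its axis at panel level; z = its axis, square to the panel; x = up the slope.
- dial_home (a point): Point on the shaft's axis 24 mm above the panel, where the dial's centre point is when it is fully home, its underside on the panel. Axes as the shaft's.
- dial_mid (a point): Aluminium dial, 0.07 kg, underside on the worktop: round skirt 60 mm wide, 26 mm high; on it a grip bar along x, 58 x 15 mm, from 26 to 48 mm high. Point: on its axis 24 mm above the underside; z = axis; +x = end with the black pointer line. Bore from below, 18 mm wide, 26 deep, flat on the +x side, so it goes on with its x along the shaft's x (within 10 degrees); passes the ball with 3 to 8 N.
- spice_jar: Spice jar, dark cap, 41 mm diameter, 105 mm high, 90 to 105 mm from the hopper's axis, on its +x side. Origin: centre of its underside. Not to be moved.
- salt_shaker: Salt shaker, 44 mm diameter, 90 mm high, 90 to 105 mm from the hopper's axis, on its -x side. Origin: centre of its underside. Not to be moved.
- garlic: Garlic bulb, 60 mm wide, 58 mm high, near the dial. Origin: centre of its underside. Not to be moved.
- lime: Lime, 55 mm long, 45 mm high, near the dial. Origin: centre of its underside. Not to be moved.
Not all that is in view belongs to the job. What is shaped like the part that bears dial_mid but blue or turquoise is not meant.

How it is judged:
By the outcome, as a careful person would: the job done as asked, in the order asked, and still so for the second after the job is handed in, with the robot touching nothing.
It also fails if it takes over 56 s, if anything falls off the work surface, if the arm or the gripper's body presses on something with over 40 N, if the wrist force passes 120 N, or if a joint passes its speed limit or range.

ROBOT

A 6-joint arm with a two-finger parallel gripper is mounted at the origin on a cart in front of the work surface, level with it; the furniture and walls round the work are solid. World frame = base frame: x ahead of the robot, y to its left, z up, the work surface at z = 0. Lengths are in m, angles in rad, forces in N, time in s.
With the tool pointing down it reaches from about 0.3 to 0.875 m from the base axis. Payload 6.4 kg.
Tool frame: the origin (TCP) lies between the finger pads; the fingertips stand 25 mm ahead of it and the grasp point (between the pads) lies 6 mm ahead of it; z points along the fingers, y is the line along which they close (so a half turn about z gives the same grasp; the last joint's range is limited). The gripper opens to 85 mm and grips with 20 to 120 N. Pads are 22 mm wide; open, the fingers measure 114 mm over their backs; the gripper's body (76 mm by 85 mm) begins 54 mm behind the grasp point. The pads swing forward as they close: fully open they stand 13 mm farther back than shut.
Start: joints at [-1.398, 0.181, 1.607, -0, 1.354, -0.206], TCP at [0.213, -0.534, 0.256] pointing down, gripper open.
Joint ranges: [-2.99, 2.99], [-0.89, 2.07], [0.3, 2.58], [-1.14, 4.28], [0, 2.63], [-3.12, 3.12]. Speed limits (rad/s): [2.57, 2.57, 3.01, 3.14, 3.14, 3.14].

INTERFACE

Orientations are given as a unit quaternion [w, x, y, z].
In Python, from bench import ctrl gives the robot as it stands.
- The arm moves only by the tool servo_tool, never from a script. Its argument "series" is text: rows parted by semicolons, each of 7 numbers parted by spaces: the gripper command: -1 is fully open, 1 is shut, values between are in proportion, then the shift along the tool's x, y, z in m, then the turn, a rotation vector about the tool's x, y, z in degrees. A call has 1 to 12 rows; each row is the pose to reach, as a shift and turn from the pose commanded when the call began, along the tool's axes at that moment; what a row does not reach only later rows make up. A row lasts 1/12 s, in which the tool goes at most 41.7 mm and 7.16 degrees, less where a joint would pass 70% of its speed; a pose out of reach is approached as far as the arm can. A call with a gripper value outside its range is refused whole. The fingers move at their own pace and stop on an object; the grip force is fixed at half the most. Time passes only in rows, so rows that repeat a pose let the fingers close. It gives the time, the measured TCP pose, the force, the opening and the grip force at its end, in the units of the state.
- ctrl.get_obs(): the state, without advancing time (a new reading comes with each control period).
- ctrl.camera(name): name is "scene" or "top"; returns a dict with "img" (384x512x3 uint8, red, green, blue), "z_map" (384x512 float32, m along the optical axis (not along the pixel's ray), 0 where there is no reading), "fovy" (degrees; the focal length in pixels is half the picture's height over the tangent of half this angle, whatever the lens; pixels are square), "cx", "cy" (the principal point, pixels), "k1" (the pictures are not rectified: a ray, as slopes to the right and down, at radius r is drawn at 1 + k1 r^2 times it, then the intrinsics apply), "extrinsics" (4x4, takes a point from camera to world coordinates). Camera axes: x right, y down, z forward; pixel columns grow to the right and rows downward; lengths in m; the calibration is good to about 2 mm. A picture is of the moment at which its call begins.
- ctrl.hand_in(): hands the job in; it is judged then, once.
The state is a dict: "time_s": time; "q": joint angles; "dq": joint speeds; "joint_efforts": joint torques, N m; "eef_pos": TCP position; "eef_rot": TCP orientation; "wrist_force": force on the tool from outside, world axes, zero at the start; "torque": the same for the moment, N m; "opening": opening from 0.0 (shut) to 1.0 (fully open); "grasp_force": force on a finger pad.
Only numpy, scipy, OpenCV 4.12 (cv2) and the standard library are available. Lean on these libraries where they do the work, as an engineer would, in place of code of your own. Each camera call takes 0.05 s, during which the arm holds its last target. There are 200 camera calls.

## Working session

There is one attempt and no reset: what is moved stays moved. The work goes in short steps, Python scripts to look and compute and a tool call to move; the robot and the scene stay as the last step left them, time stands still between calls to the robot, and variables do not carry over. Pictures are saved under pics/ and viewed, at most 10 in all, crops included, and the job is handed in when it is done.

Besides the shell and the picture viewer there is one more tool, called after ">>>" as a command line: name --argument value ..., lists and objects as JSON in quotes. servo_tool: Moves the arm, as the interface text tells. Its arguments: {"type":"object","properties":{"series":{"type":"string"}},"required":["series"]}

```bash
mkdir -p pics; ls; cat > h.py <<'E'
import numpy as np, cv2
from bench import ctrl
from scipy.spatial.transform import Rotation as R
def cam(n):
    c=ctrl.camera(n); c['f']=c['img'].shape[0]/2/np.tan(np.radians(c['fovy'])/2)
    c['K']=np.array([[c['f'],0,c['cx']],[0,c['f'],c['cy']],[0,0,1]]); c['D']=np.array([c['k1'],0,0,0,0.]); return c
def cloud(c):
    h,w=c['z_map'].shape; u,v=np.meshgrid(np.arange(w),np.arange(h))
    p=cv2.undistortPoints(np.stack([u,v],-1).reshape(-1,1,2).astype(np.float64),c['K'],c['D']).reshape(h,w,2)
    P=np.dstack([p,np.ones((h,w))])*c['z_map'][...,None]
    E=c['extrinsics']; return P@E[:3,:3].T+E[:3,3]
def ray(c,uv,z):
    p=cv2.undistortPoints(np.array(uv,float).reshape(-1,1,2),c['K'],c['D']).reshape(-1,2)
    E=c['extrinsics']; d=np.c_[p,np.ones(len(p))]@E[:3,:3].T; o=E[:3,3]
    return o+d*((z-o[2])/d[:,2])[:,None]
def save(n,img): cv2.imwrite('pics/'+n,cv2.cvtColor(img,cv2.COLOR_RGB2BGR))
E
python3 - <<'E'
from h import *
import pickle
for n in('top','scene'):
    c=cam(n); pickle.dump(c,open(n+'.pkl','wb')); save(n+'0.png',cv2.resize(c['img'],(800,600)))
    print(n,c['fovy'],c['k1'],c['cx'],c['cy'],c['extrinsics'].round(3).tolist())
o=ctrl.get_obs();print({k:np.round(v,3).tolist() for k,v in o.items()})
E
```

```text
pics
top 42.38287847385227 -0.03812236006501005 257.26932555145885 188.76706593621915 [[0.089, -0.961, 0.26, 0.146], [-0.996, -0.087, 0.021, -0.031], [0.002, -0.261, -0.965, 1.502], [0.0, 0.0, 0.0, 1.0]]
scene 50.485048940313675 -0.02656483854820004 255.31642445375235 195.77920426443686 [[0.599, -0.682, 0.42, -0.105], [-0.801, -0.515, 0.306, -0.438], [0.008, -0.52, -0.854, 1.404], [0.0, 0.0, 0.0, 1.0]]
{'time_s': 0.1, 'q': [-1.398, 0.182, 1.608, -0.0, 1.354, -0.206], 'dq': [-0.003, -0.002, -0.003, 0.001, 0.0, -0.001], 'joint_efforts': [0.0, -44.588, -35.224, -0.0, 0.004, 0.0], 'eef_pos': [0.213, -0.534, 0.255], 'eef_rot': [-0.001, 0.982, 0.188, 0.0], 'wrist_force': [-0.679, 0.321, -0.253], 'torque': [0.048, 0.065, 0.002], 'grasp_force': 0.0, 'opening': 0.998}
```

View pics/top0.png

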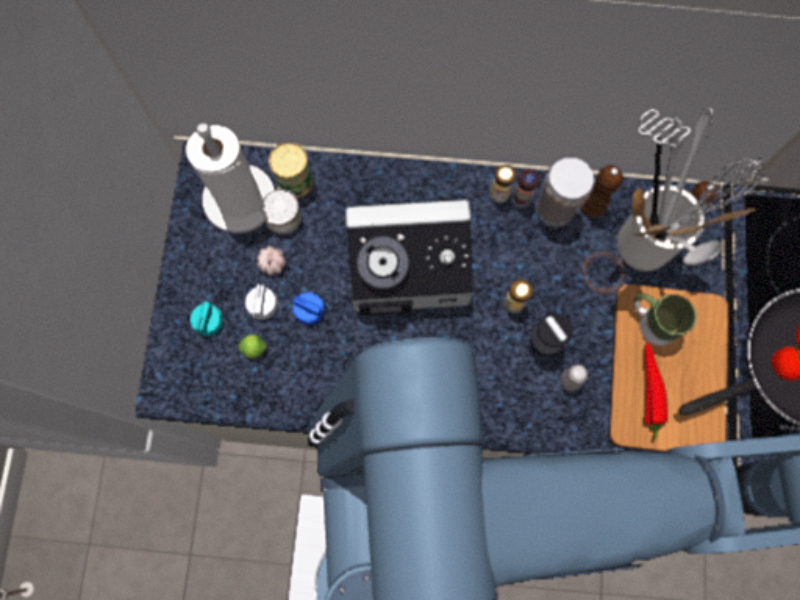

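View pics/scene0.png

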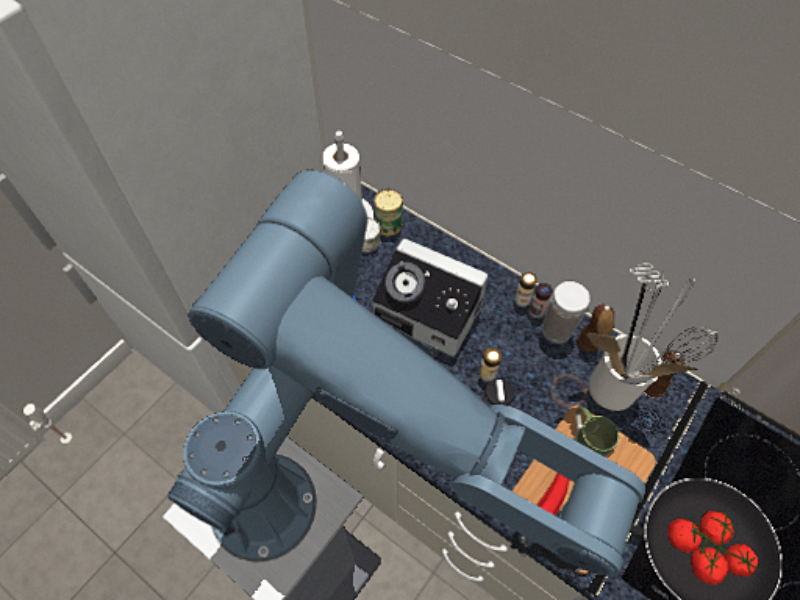

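The top view shows three dial-shaped things: turquoise at (206,319), blue at (307,308) and aluminium/white at (261,302). The aluminium one matches, since blue and turquoise are ruled out. The hopper is at (550,335), between the spice jar (518,295) and the salt shaker (573,377). The collar is at (382,262) and the shaft at (447,256). Next I'll crop these and measure.

```bash
python3 - <<'E'
from h import *
import pickle
c=pickle.load(open('top.pkl','rb')); im=c['img']; P=cloud(c)
def crop(u,v,r,s): return cv2.resize(im[v-r:v+r,u-r:u+r],(s,s),interpolation=cv2.INTER_CUBIC)
a=crop(167,193,24,400); b=crop(352,214,32,400); g=cv2.resize(im[126:206,214:310],(720,600),interpolation=cv2.INTER_CUBIC)
save('crop.png',cv2.resize(np.hstack([a,b]),(800,400))); save('grinder.png',g)
# panel plane
for n,(u,v) in dict(worktop=(200,240),dial=(167,193),hop=(352,211),hop2=(348,220),spice=(332,185),salt=(368,238),garlic=(173,167),lime=(161,222),shaft=(286,164),collar=(245,160),blue=(197,197)).items(): print(n,P[v,u].round(4))
def comp(mask,seed):
    n,l,s,ce=cv2.connectedComponentsWithStats(mask.astype(np.uint8)); k=l[seed[1],seed[0]]; m=l==k
    return m,P[m]
h=P[...,2]
U,V=np.meshgrid(np.arange(512),np.arange(384))
# panel: grey dark pixels in grinder box
m=(U>224)&(U<302)&(V>145)&(V<194)&(im.max(2)<60)&(h>.09)&(h<.17)
Q=P[m]; 
for _ in range(5):
    A=np.c_[Q[:,:2],np.ones(len(Q))]; k=np.linalg.lstsq(A,Q[:,2],rcond=None)[0]; r=Q[:,2]-A@k; Q=Q[abs(r)<.004]
n=np.array([-k[0],-k[1],1]);n/=np.linalg.norm(n); print('plane',k,n,'tilt',np.degrees(np.arccos(n[2])),'yaw',np.degrees(np.arctan2(k[1],k[0])),len(Q),r.std())
# things above table
for nm,(u,v,r,lo) in dict(dial=(167,193,14,.01),dialbar=(167,193,14,.038),hop=(352,212,22,.02),ridge=(355,209,18,.128),spice=(332,188,16,.02),salt=(368,240,16,.02),garlic=(173,167,12,.01),lime=(161,222,12,.01),blue=(197,197,14,.01)).items():
    q=P[(abs(U-u)<=r)&(abs(V-v)<=r)&(h>lo)&(h<.2)]
    if len(q)<4: print(nm,len(q)); continue
    hi=q[q[:,2]>q[:,2].max()-.012]
    (cx,cy),(w,hh),an=cv2.minAreaRect(q[:,:2].astype(np.float32)*1000); print(nm,len(q),'zmax',q[:,2].max().round(4),'rect',round(cx),round(cy),round(w),round(hh),round(an),'topmean',hi.mean(0).round(4))
E
```

```text
worktop [ 3.736e-01  1.620e-01 -2.000e-04]
dial [0.5007 0.2733 0.0453]
hop [ 0.4769 -0.276   0.1222]
hop2 [ 0.4539 -0.269   0.1028]
spice [ 0.5529 -0.217   0.1082]
salt [ 0.41   -0.3322  0.0846]
garlic [0.5842 0.266  0.0467]
lime [0.4108 0.28   0.041 ]
shaft [ 0.5895 -0.0765  0.1551]
collar [0.591  0.0413 0.1548]
blue [0.4958 0.1804 0.0484]
plane [ 0.45820743  0.07139202 -0.1381018 ] [-0.41568552 -0.0647668   0.90719943] tilt 24.878841918310385 yaw 8.855891615698031 1719 0.0020958364525275426
dial 308 zmax 0.0538 rect 507 279 59 58 39 topmean [0.5057 0.2791 0.0471]
dialbar 99 zmax 0.0538 rect 506 279 58 16 2 topmean [0.5057 0.2791 0.0471]
hop 604 zmax 0.1388 rect 483 -283 166 65 31 topmean [ 0.4785 -0.2841  0.1317]
ridge 81 zmax 0.1388 rect 478 -283 47 50 58 topmean [ 0.4781 -0.2842  0.1324]
spice 255 zmax 0.1263 rect 531 -230 87 42 19 topmean [ 0.498  -0.2616  0.1228]
salt 204 zmax 0.0935 rect 420 -317 85 36 53 topmean [ 0.4093 -0.3368  0.0866]
garlic 250 zmax 0.0553 rect 593 269 54 53 69 topmean [0.5905 0.2696 0.0475]
lime 199 zmax 0.0487 rect 416 283 43 46 45 topmean [0.417  0.2824 0.0418]
blue 308 zmax 0.0548 rect 505 188 67 58 76 topmean [0.5046 0.1842 0.047 ]
```

View pics/crop.png

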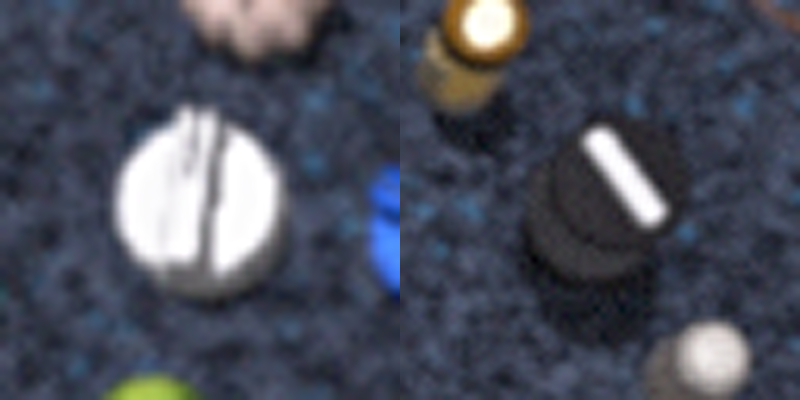

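View pics/grinder.png

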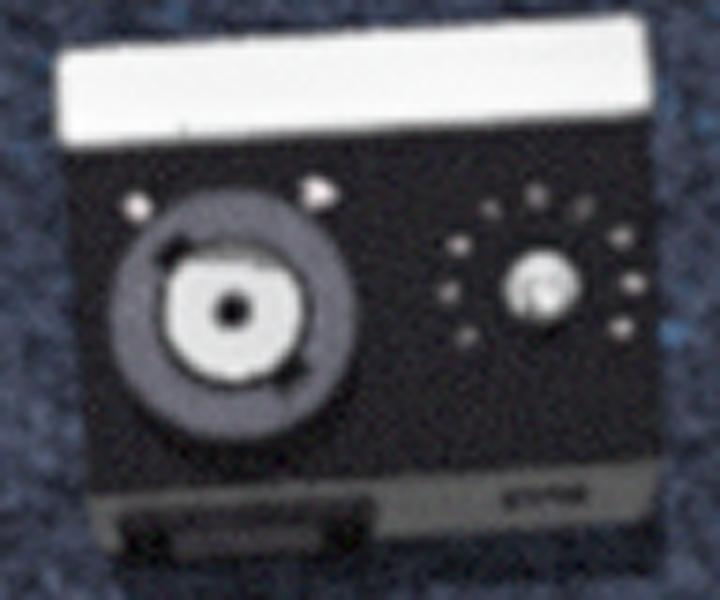

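The crops show the aluminium dial with its bar nearly upright in the image. The short dark pointer line is at its upper end (crop 190,155), so dial +x is roughly world +x. The hopper's ridge runs from (598,135) to (655,215), in line with the jars. On the grinder, the collar's centre is at (232,312), the dash at (137,207), the T at (320,192) and the shaft top at (542,288). Now the refined fits.

```bash
cat > fit.py <<'E'
from h import *
import pickle
c=pickle.load(open('top.pkl','rb')); im=c['img']; P=cloud(c); h=P[...,2]
U,V=np.meshgrid(np.arange(512),np.arange(384)); g=im.min(2).astype(float)
E=c['extrinsics']; o=E[:3,3]
def plane_pt(uv,p0,n):
    d=ray(c,uv,0.)-o; t=((p0-o)@n)/(d@n); return o+d*t[:,None]
def cen(u,v,r,th):
    m=((U-u)**2+(V-v)**2<=r*r)&(g>th); w=(g-th)*m; return [(U*w).sum()/w.sum(),(V*w).sum()/w.sum()],m
# white strip front edge -> yaw
m=(U>224)&(U<300)&(V>128)&(V<147)&(g>150)
_,(w,hh),an=cv2.minAreaRect(P[m][:,:2].astype(np.float32)*1000)[0:3]; print('strip',w,hh,an)
e=np.array([(u,np.where((g[130:155,u]>120))[0].max()+130.5) for u in range(226,298)]); k=np.polyfit(e[:,0],e[:,1],1)
q=ray(c,[(226,np.polyval(k,226)),(297,np.polyval(k,297))],.163); d=q[0]-q[1]; yaw=np.arctan2(d[1],d[0])-np.pi/2; print('edge yaw',np.degrees(yaw),'len',np.linalg.norm(d))
X=np.array([np.cos(yaw),np.sin(yaw),0]); t=np.radians(25)
n=np.array([-np.sin(t)*X[0],-np.sin(t)*X[1],np.cos(t)]); up=np.array([X[0]*np.cos(t),X[1]*np.cos(t),np.sin(t)]); Y=np.cross(n,up)
m=(U>224)&(U<302)&(V>145)&(V<194)&(im.max(2)<60)&(h>.09)&(h<.17)
s=P[m]@n; d0=np.median(s); print('panel offset',d0, 'strip z',np.median(h[136:143,240:290]))
box=(U>214)&(U<310)&(V>135)&(V<200)
hp=P@n-d0
ring=box&(abs(hp-.029)<.004)&(U<268); pu=np.c_[P[ring]@up,P[ring]@Y]*1000
(a,b),r=cv2.minEnclosingCircle(pu.astype(np.float32)); print('ring n',len(pu),'r',r,'c',a,b,'mean',pu.mean(0))
sh,ms=cen(286,164,7,110); p=plane_pt([sh],n*(d0+.024),n)[0]; S=p-n*.024
print('shaft uv',sh,'top',p,'depth med',np.median(hp[ms]),'base',S)
def b2w(u,y,z): return up*u+Y*y+n*(d0+z)
C=b2w(a/1000,b/1000,0); print('collar base(ring)',C,'dist',np.linalg.norm(C-S),'duv',(C-S)@up,(C-S)@Y)
pl,mp=cen(245,168,11,110); pc=plane_pt([pl],n*(d0+.014),n)[0]-n*.014; print('plate',pl,pc,'rel shaft',(pc-S)@up,(pc-S)@Y, 'n',mp.sum())
for nm,(u,v) in dict(dash=(214+137/7.5,126+207/7.5),T=(214+320/7.5,126+192/7.5)).items():
    q=plane_pt([(u,v)],n*d0,n)[0]; r=q-C; print(nm,'r',np.linalg.norm(r),'ang from up',np.degrees(np.arctan2(r@Y,r@up)))
# slots
for nm,(u,v) in dict(s1=(214+175/7.5,126+250/7.5),s2=(214+290/7.5,126+370/7.5)).items():
    r=plane_pt([(u,v)],n*(d0+.029),n)[0]-n*.029-C; print(nm,np.linalg.norm(r),np.degrees(np.arctan2(r@Y,r@up)))
print('frame n',n,'up',up,'Y',Y)
# hopper ridge
uv,m=cen(354,211,10,110); yx=np.argwhere(m)[:,::-1]; q=ray(c,yx,.134); a=cv2.minAreaRect(q[:,:2].astype(np.float32)*1000); print('ridge',ray(c,[uv],.134),a)
ev,evec=np.linalg.eigh(np.cov(q[:,:2].T)); print('ridge yaw',np.degrees(np.arctan2(evec[1,1],evec[0,1])))
# dial bar
dm=(abs(U-167)<14)&(abs(V-193)<16); q=P[dm&(h>.036)&(h<.06)]; ev,evec=np.linalg.eigh(np.cov(q[:,:2].T)); print('bar mean',q.mean(0),np.degrees(np.arctan2(evec[1,1],evec[0,1])),np.median(q[:,2]))
q=P[dm&(h>.018)&(h<.06)]; print('dial circ',cv2.minEnclosingCircle(q[:,:2].astype(np.float32)*1000))
q=P[dm&(h>.018)&(h<.034)]; print('skirt',cv2.minEnclosingCircle(q[:,:2].astype(np.float32)*1000))
E
python3 fit.py
```

```text
strip 542.718505859375 214.8407745361328 5.977811336517334
edge yaw 10.764773687921089 len 0.20495935228206522
panel offset -0.12479685931695168 strip z 0.16166987859039172
ring n 358 r 45.9749870300293 c 578.8744506835938 -67.31340026855469 mean [578.98622422 -67.97919749]
shaft uv [np.float64(285.80103650292926), np.float64(163.28864353312304)] top [ 0.59215734 -0.07584064  0.15344586] depth med 0.00512760757910221 base [ 0.60212169 -0.07394619  0.13169448]
collar base(ring) [0.5797919  0.04171264 0.13153855] dist 0.11779477401525146 duv -0.00036895765649223535 0.1177941961878932
plate [np.float64(244.42126582278482), np.float64(167.73928653624856)] [0.57723692 0.04242663 0.1304303 ] rel shaft -0.0029913075084167145 0.1189728284872321 n 247
dash r 0.05121120262034961 ang from up 38.99616284699261
T r 0.05482951363868401 ang from up -44.58225672495495
s1 0.03152321486174064 37.19432129370243
s2 0.03180751807386066 -140.72308511436682
frame n [-0.41518114 -0.07893552  0.90630779] up [0.89035883 0.16927777 0.42261826] Y [-1.86777354e-01  9.82402270e-01 -1.38777878e-17]
ridge [[ 0.47863765 -0.28375095  0.134     ]] ((478.52490234375, -283.78076171875), (50.8126335144043, 15.707409858703613), 38.020591735839844)
ridge yaw -141.17085316117698
bar mean [0.50640053 0.27856074 0.04614261] 179.87208734613375 0.04627879424236925
dial circ ((506.6414794921875, 279.5233459472656), 30.00414276123047)
skirt ((506.6414794921875, 279.5233459472656), 30.00414276123047)
```

The fits agree with the given sizes: ring radius 46.0 mm, collar–shaft distance 118 mm (120 expected), ridge 51 mm long, dial radius 30 mm. Slots are about 38.5° from upslope. I'll start with the dial.

```bash
cat > go.py <<'E'
from h import *
import sys
def go(p,Rt):
    o=ctrl.get_obs(); q=o['eef_rot']; Rc=R.from_quat([q[1],q[2],q[3],q[0]])
    rv=np.degrees((Rc.inv()*Rt).as_rotvec()); s=Rc.inv().apply(np.array(p)-o['eef_pos'])
    print('t',round(o['time_s'],2),'q',np.round(o['q'],2),'pos',np.round(o['eef_pos'],4),'| shift',s.round(4),'turn',rv.round(2))
def down(yaw): y=np.radians(yaw); return R.from_matrix(np.array([[np.cos(y),np.sin(y),0],[np.sin(y),-np.cos(y),0],[0,0,-1]]))
GY=10.8
def panel(ang,gy=GY):  # tool z=-n ; tool x at ang (ccw about n) from up-slope
    t=np.radians(25); X=np.array([np.cos(np.radians(gy)),np.sin(np.radians(gy)),0]); z=np.array([0,0,1.])
    n=np.cos(t)*z-np.sin(t)*X; up=np.cos(t)*X+np.sin(t)*z; Y=np.cross(n,up); a=np.radians(ang)
    tx=np.cos(a)*up+np.sin(a)*Y; return R.from_matrix(np.c_[tx,np.cross(-n,tx),-n]),n,up,Y
E
python3 - <<'E'
from go import *
go([.507,.279,.25],down(1)); go([.36,-.1,.27],down(1))
E
```

```text
t 0.1 q [-1.4   0.18  1.61 -0.    1.35 -0.21] pos [ 0.2126 -0.5338  0.2555] | shift [ 0.5741 -0.6463  0.0066] turn [-0.09 -0.   20.7 ]
t 0.1 q [-1.4   0.18  1.61 -0.    1.35 -0.21] pos [ 0.2126 -0.5338  0.2555] | shift [ 0.2974 -0.3485 -0.0139] turn [-0.09 -0.   20.7 ]
```

>>> servo_tool --series "-1 0.297 -0.348 -0.014 0 0 20.7;-1 0.297 -0.348 -0.014 0 0 20.7;-1 0.297 -0.348 -0.014 0 0 20.7;-1 0.297 -0.348 -0.014 0 0 20.7;-1 0.297 -0.348 -0.014 0 0 20.7;-1 0.297 -0.348 -0.014 0 0 20.7;-1 0.297 -0.348 -0.014 0 0 20.7;-1 0.297 -0.348 -0.014 0 0 20.7;-1 0.297 -0.348 -0.014 0 0 20.7;-1 0.574 -0.646 0.006 0 0 20.7;-1 0.574 -0.646 0.006 0 0 20.7;-1 0.574 -0.646 0.006 0 0 20.7"

```text
time_s: 1.1
eef_pos: [0.3777, -0.0605, 0.2634]
eef_rot: [0.0, 1.0, 0.009, 0.0]
wrist_force: [0.9, -0.9, 0.7]
opening: 1.0
grasp_force: 0.0
```

```bash
python3 - <<'E'
from go import *
go([.507,.279,.15],down(1)); 
E
```

```text
t 1.1 q [-0.47 -0.3   2.04  0.    1.39  1.08] pos [ 0.3777 -0.0605  0.2634] | shift [ 0.135  -0.3373  0.1133] turn [ 0.02 -0.05 -0.03]
```

>>> servo_tool --series "-1 0.135 -0.337 0.05 0 0 0;-1 0.135 -0.337 0.05 0 0 0;-1 0.135 -0.337 0.05 0 0 0;-1 0.135 -0.337 0.05 0 0 0;-1 0.135 -0.337 0.05 0 0 0;-1 0.135 -0.337 0.05 0 0 0;-1 0.135 -0.337 0.05 0 0 0;-1 0.135 -0.337 0.05 0 0 0;-1 0.135 -0.337 0.05 0 0 0;-1 0.135 -0.337 0.1 0 0 0;-1 0.135 -0.337 0.11 0 0 0;-1 0.135 -0.337 0.11 0 0 0"

```text
time_s: 2.1
eef_pos: [0.5029, 0.2763, 0.1475]
eef_rot: [0.002, 1.0, 0.009, -0.005]
wrist_force: [-0.6, -0.6, -0.6]
opening: 0.997
grasp_force: 0.0
```

```bash
python3 - <<'E'
from go import *
go([.507,.279,.055],down(1)) 
import pickle
c=cam('scene'); pickle.dump(c,open('scene2.pkl','wb')); d=cam('top'); pickle.dump(d,open('top2.pkl','wb'))
im=c['img']; x=cv2.resize(d['img'],(400,300)); save('v2.png',np.vstack([cv2.resize(im,(768,576))]))
E
```

```text
t 2.1 q [ 0.3   0.3   1.69 -0.    1.16  1.85] pos [0.5029 0.2763 0.1475] | shift [ 0.0051 -0.0029  0.0924] turn [0.17 0.58 0.08]
```

View pics/v2.png

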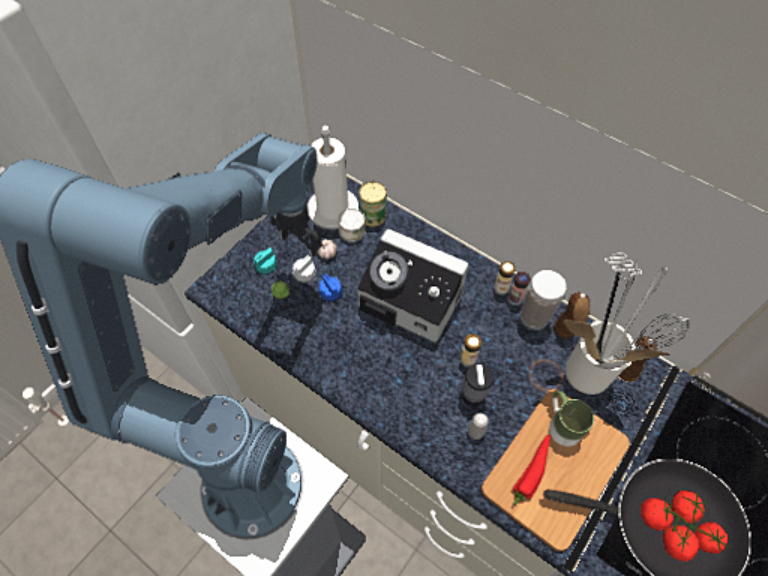

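The scene camera now has a clear view: dial (303,269), collar (388,271), shaft (433,292), hopper (478,382). I'll cross-check the measurements from this view.

```bash
cat > fit2.py <<'E'
from go import *
import pickle
def meas(c,dial,shaft,collar,ridge,s):
    im=c['img']; P=cloud(c); h=P[...,2]; g=im.min(2).astype(float); U,V=np.meshgrid(np.arange(512),np.arange(384)); o=c['extrinsics'][:3,3]
    _,n,up,Y=panel(0)
    def near(p,r): return (U-p[0])**2+(V-p[1])**2<=r*r
    def pp(uv,d):
        r=ray(c,uv,0.)-o; return o+r*((d-o@n)/(r@n))[:,None]
    m=near(((shaft[0]+collar[0])/2+3,(shaft[1]+collar[1])/2+6),22*s)&(im.max(2)<60)&(h>.09)&(h<.165); d0=np.median(P[m]@n)
    Q=P[m]; A=np.c_[Q[:,:2],np.ones(len(Q))]; k=np.linalg.lstsq(A,Q[:,2],rcond=None)[0]; print('panel d0',d0,'yaw',np.degrees(np.arctan2(k[1],k[0])),'tilt',np.degrees(np.arctan(np.hypot(k[0],k[1]))))
    hp=P@n-d0; al=P@up; be=P@Y
    m=near(collar,30*s)&(abs(hp-.029)<.004); q=np.c_[al[m],be[m]].astype(np.float32)*1000; (a,b),r=cv2.minEnclosingCircle(q); C=(up*a+Y*b)/1000+n*d0; print('collar',C.round(4),'r',r,'med h',np.median(hp[m]))
    m=near(shaft,9*s)&(hp>.015)&(hp<.035); q=np.c_[al[m],be[m]]*1000; 
    if m.sum(): (a,b),r=cv2.minEnclosingCircle(q.astype(np.float32)); print('shaft depth',len(q),((up*a+Y*b)/1000+n*d0).round(4),'mean',((up*q[:,0].mean()+Y*q[:,1].mean())/1000+n*d0).round(4),'r',r,'hp',np.percentile(hp[m],[5,50,95]).round(4))
    m=near(shaft,7*s)&(g>90); uv=np.argwhere(m)[:,::-1]; (x,y),r=cv2.minEnclosingCircle(uv.astype(np.float32)); S=pp([(x,y),uv.mean(0)],d0+.024)-n*.024; print('shaft blob',len(uv),r,x,y,S.round(4).tolist(),'C-S',np.linalg.norm(C-S,axis=1))
    m=near(dial,17*s)&(h>.036)&(h<.06); q=P[m]
    if len(q)>20: _,ev=np.linalg.eigh(np.cov(q[:,:2].T)); print('bar',len(q),q.mean(0).round(4),np.degrees(np.arctan2(ev[1,1],ev[0,1])))
    m=near(dial,17*s)&(h>.015)&(h<.06); print('dial',cv2.minEnclosingCircle(P[m][:,:2].astype(np.float32)*1000))
    m=near(ridge,12*s)&(g>110); uv=np.argwhere(m)[:,::-1]; q=ray(c,uv,.134); print('ridge',q.mean(0),cv2.minAreaRect(q[:,:2].astype(np.float32)*1000))
if __name__=='__main__':
    c=pickle.load(open('scene2.pkl','rb')); meas(c,(202,179),(289,195),(258,180),(320,250),.85)
    print(); c=pickle.load(open('top.pkl','rb')); meas(c,(167,193),(286,164),(245,167),(354,211),1)
    im=pickle.load(open('scene2.pkl','rb'))['img']; a=cv2.resize(im[162:196,185:219],(480,480),interpolation=cv2.INTER_CUBIC); save('dialscene.png',a)
E
python3 fit2.py
```

```text
panel d0 -0.12541865584178027 yaw 9.229040234861472 tilt 24.82869661076609
collar [0.5825 0.0413 0.1321] r 46.31827163696289 med h 0.028304512046396516
shaft depth 14 [ 0.6005 -0.078   0.1299] mean [ 0.6005 -0.0779  0.1299] r 6.476214408874512 hp [0.0162 0.0232 0.0291]
shaft blob 44 3.7858216762542725 288.78570556640625 194.0 [[0.5996, -0.08, 0.1293], [0.6004, -0.0803, 0.1296]] C-S [0.12251258 0.12291948]
bar 57 [0.5097 0.2734 0.0454] 159.34646569276617
dial ((519.2305908203125, 258.18426513671875), 52.05068588256836)
ridge [ 0.48059241 -0.28405709  0.134     ] ((483.10302734375, -282.20379638671875), (57.42616271972656, 20.852685928344727), 50.96549606323242)

panel d0 -0.12473157802718077 yaw 9.39841114453874 tilt 24.82109723122423
collar [0.5798 0.0418 0.1316] r 45.94712829589844 med h 0.028606833519104355
shaft depth 22 [ 0.5989 -0.0766  0.13  ] mean [ 0.5985 -0.0764  0.1298] r 7.857951641082764 hp [0.0179 0.0244 0.0297]
shaft blob 72 4.841055870056152 285.4230651855469 163.57691955566406 [[0.6013, -0.0729, 0.1314], [0.6016, -0.0732, 0.1316]] C-S [0.11668854 0.11705717]
bar 102 [0.5064 0.2786 0.0461] 179.87208734613375
dial ((506.70159912109375, 279.5459899902344), 30.056360244750977)
ridge [ 0.47859954 -0.28371968  0.134     ] ((478.52490234375, -283.78076171875), (50.8126335144043, 15.707409858703613), 38.020591735839844)
```

View pics/dialscene.png

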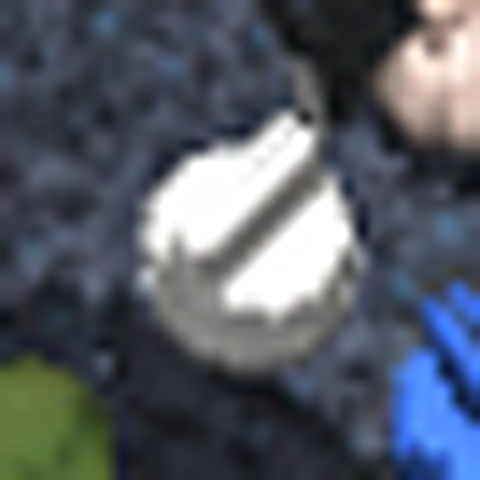

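>>> servo_tool --series "-1 0.005 -0.003 0.02 0.1 0.5 0;-1 0.005 -0.003 0.04 0.1 0.5 0;-1 0.005 -0.003 0.06 0.1 0.5 0;-1 0.005 -0.003 0.075 0.1 0.5 0;-1 0.005 -0.003 0.085 0.1 0.5 0;-1 0.005 -0.003 0.09 0.1 0.5 0;-1 0.005 -0.003 0.09 0.1 0.5 0"

```text
time_s: 2.78
eef_pos: [0.5121, 0.2796, 0.0637]
eef_rot: [-0.001, 1.0, 0.008, 0.005]
wrist_force: [-0.3, 0.4, -0.4]
opening: 0.997
grasp_force: 0.0
```

```bash
sed -i 's/GY=10.8/GY=9.2/' go.py; python3 - <<'E'
from go import *
go([.507,.279,.054],down(1)) 
E
```

```text
t 2.78 q [ 0.3   0.44  1.71 -0.    0.98  1.85] pos [0.5121 0.2796 0.0637] | shift [-0.0052  0.0005  0.0097] turn [-0.11 -0.52 -0.03]
```

>>> servo_tool --series "-1 -0.005 0 0.006 0 -0.5 0;-1 -0.005 0 0.006 0 -0.5 0;-1 -0.005 0 0.006 0 -0.5 0;0.4 -0.005 0 0.006 0 -0.5 0;0.6 -0.005 0 0.006 0 -0.5 0;1 -0.005 0 0.006 0 -0.5 0;1 -0.005 0 0.006 0 -0.5 0;1 -0.005 0 0.006 0 -0.5 0;1 -0.005 0 0.006 0 -0.5 0;1 -0.005 0 0.006 0 -0.5 0;1 -0.005 0 0.006 0 -0.5 0"

```text
time_s: 3.7
eef_pos: [0.5069, 0.2799, 0.0575]
eef_rot: [-0.001, 1.0, 0.009, 0.0]
wrist_force: [-0.6, 1.0, 1.5]
opening: 0.159
grasp_force: 59.8
```

```bash
python3 - <<'E'
from go import *
go([.507,.279,.3],down(1)) 
Rt,n,up,Y=panel(0); S=np.array([.5995,-.077,.130]); print(n)
E
```

```text
t 3.7 q [0.3  0.44 1.72 0.   0.98 1.85] pos [0.5069 0.2799 0.0575] | shift [ 2.000e-04  4.000e-04 -2.425e-01] turn [-0.11 -0.02  0.01]
[-0.41718181 -0.06756871  0.90630779]
```

>>> servo_tool --series "1 0 0 -0.03 0 0 0;1 0 0 -0.07 0 0 0;1 0 0 -0.11 0 0 0;1 0 0 -0.15 0 0 0;1 0 0 -0.19 0 0 0;1 0 0 -0.22 0 0 0;1 0 0 -0.24 0 0 0;1 0 0 -0.24 0 0 0;1 0 0 -0.24 0 0 0"

```text
time_s: 4.45
eef_pos: [0.5071, 0.2794, 0.2981]
eef_rot: [-0.001, 1.0, 0.009, 0.001]
wrist_force: [-1.0, 1.1, -1.9]
opening: 0.156
grasp_force: 59.5
```

```bash
python3 - <<'E'
from go import *
Rt,n,up,Y=panel(0); S=np.array([.5995,-.077,.130]); go(S+n*.135,Rt)
print(ctrl.get_obs()['opening'],ctrl.get_obs()['grasp_force'])
E
```

```text
t 4.45 q [0.3  0.16 1.55 0.   1.43 1.85] pos [0.5071 0.2794 0.2981] | shift [0.0295 0.3662 0.045 ] turn [ 1.66 24.82 -8.09]
0.15595598668504274 59.45158302783966
```

>>> servo_tool --series "1 0.03 0.2 -0.02 1.66 24.82 -8.09;1 0.03 0.2 -0.02 1.66 24.82 -8.09;1 0.03 0.2 -0.02 1.66 24.82 -8.09;1 0.03 0.2 -0.02 1.66 24.82 -8.09;1 0.03 0.2 -0.02 1.66 24.82 -8.09;1 0.0295 0.366 0.02 1.66 24.82 -8.09;1 0.0295 0.366 0.02 1.66 24.82 -8.09;1 0.0295 0.366 0.02 1.66 24.82 -8.09;1 0.0295 0.366 0.045 1.66 24.82 -8.09;1 0.0295 0.366 0.045 1.66 24.82 -8.09;1 0.0295 0.366 0.045 1.66 24.82 -8.09;1 0.0295 0.366 0.045 1.66 24.82 -8.09"

```text
time_s: 5.45
eef_pos: [0.5412, -0.0861, 0.2486]
eef_rot: [-0.019, 0.974, 0.077, 0.212]
wrist_force: [0.2, -0.1, -0.0]
opening: 0.158
grasp_force: 59.4
```

>>> servo_tool --series "1 0 0 0 0 0 0;1 0 0 0 0 0 0;1 0 0 0 0 0 0;1 0 0 0 0 0 0"

```text
time_s: 5.78
eef_pos: [0.543, -0.085, 0.2524]
eef_rot: [-0.017, 0.973, 0.079, 0.215]
wrist_force: [0.8, -0.4, -0.8]
opening: 0.158
grasp_force: 59.4
```

```bash
python3 - <<'E'
from go import *
import pickle
Rt,n,up,Y=panel(0); S=np.array([.5995,-.077,.130]); go(S+n*.115,Rt)
print(ctrl.get_obs()['wrist_force'])
c=cam('scene'); pickle.dump(c,open('scene3.pkl','wb')); d=cam('top'); pickle.dump(d,open('top3.pkl','wb'))
a=cv2.resize(c['img'][130:230,220:340],(720,600),interpolation=cv2.INTER_CUBIC)[:,:400]; b=cv2.resize(d['img'][110:210,230:330],(600,600),interpolation=cv2.INTER_CUBIC)[:,150:550]
a=cv2.resize(c['img'][140:215,250:325],(400,400),interpolation=cv2.INTER_CUBIC);b=cv2.resize(d['img'][120:200,245:325],(400,400),interpolation=cv2.INTER_CUBIC)
save('hover.png',np.hstack([a,b]))
E
```

```text
t 5.78 q [-0.52 -0.12  1.98  0.33  0.96  0.74] pos [ 0.543  -0.085   0.2524] | shift [0.0001 0.0011 0.02  ] turn [0.02 0.07 0.12]
[ 0.8395846  -0.41190606 -0.78010291]
```

View pics/hover.png

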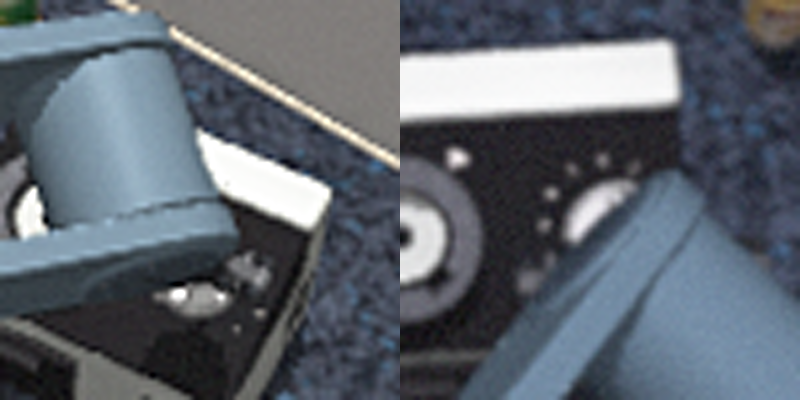

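>>> servo_tool --series "1 0 0.001 0.02 0 0 0;1 0 0.001 0.04 0 0 0;1 0 0.001 0.046 0 0 0;1 0 0.001 0.048 0 0 0;1 0 0.001 0.05 0 0 0;1 0 0.001 0.052 0 0 0;1 0 0.001 0.054 0 0 0;1 0 0.001 0.056 0 0 0;1 0 0.001 0.058 0 0 0;1 0 0.001 0.058 0 0 0;1 0 0.001 0.058 0 0 0"

```text
time_s: 6.8
eef_pos: [0.5668, -0.0825, 0.1988]
eef_rot: [-0.018, 0.973, 0.078, 0.215]
wrist_force: [1.1, 3.7, -1.2]
opening: 0.159
grasp_force: 59.4
```

```bash
cat > st.py <<'E'
from go import *
def st(P0,ang=0):
    o=ctrl.get_obs(); Rt,n,up,Y=panel(ang); d=o['eef_pos']-np.array(P0); f=o['wrist_force']; q=o['eef_rot']; Rc=R.from_quat([q[1],q[2],q[3],q[0]])
    print('t',round(o['time_s'],2),'rel up,Y,n mm',(np.array([d@up,d@Y,d@n])*1000).round(2),'F up,Y,n',np.round([f@up,f@Y,f@n],1),'T',np.round([o['torque']@up,o['torque']@Y,o['torque']@n],2),'open',round(o['opening'],3),'q6',o['q'][5].round(2),'rot err',np.degrees((Rc.inv()*Rt).as_rotvec()).round(2))
S=[.5995,-.077,.130]
C=[.581,.0415,.1318]
E
python3 -c "
from st import *
st(S)"
```

```text
t 6.8 rel up,Y,n mm [-0.99 -0.22 76.41] F up,Y,n [ 0.9  3.5 -1.8] T [ 0.89  0.   -0.03] open 0.159 q6 0.73 rot err [-0.04  0.14 -0.  ]
```

>>> servo_tool --series "1 0 -0.001 0.001 0 0 0;1 0 -0.0015 0.003 0 0 0;1 0 -0.0015 0.005 0 0 0;1 0 -0.0015 0.007 0 0 0;1 0 -0.0015 0.009 0 0 0;1 0 -0.0015 0.011 0 0 0;1 0 -0.0015 0.012 0 0 0;1 0 -0.0015 0.012 0 0 0"

```text
time_s: 7.47
eef_pos: [0.572, -0.0811, 0.1881]
eef_rot: [-0.017, 0.973, 0.078, 0.215]
wrist_force: [2.9, 0.7, -0.1]
opening: 0.157
grasp_force: 59.5
```

```bash
python3 -c "
from st import *
st(S)"
```

```text
t 7.47 rel up,Y,n mm [-0.62  0.31 64.4 ] F up,Y,n [ 2.6  0.2 -1.4] T [-0.03 -0.35  0.06] open 0.157 q6 0.73 rot err [ 0.06  0.09 -0.  ]
```

>>> servo_tool --series "1 0.0004 0 0.0015 0 0 0;1 0.0004 0 0.003 0 0 0;1 0.0004 0 0.0045 0 0 0;1 0.0004 0 0.006 0 0 0;1 0.0004 0 0.0065 0 0 0;1 0.0004 0 0.007 0 0 0;1 0.0004 0 0.0075 0 0 0;1 0.0004 0 0.0075 0 0 0"

```text
time_s: 8.13
eef_pos: [0.5739, -0.0803, 0.1826]
eef_rot: [-0.017, 0.974, 0.079, 0.214]
wrist_force: [-23.1, -0.4, 22.3]
opening: 0.158
grasp_force: 63.5
```

```bash
python3 -c "
from st import *
st(S)"
```

```text
t 8.13 rel up,Y,n mm [-1.15  0.81 58.56] F up,Y,n [-11.3   3.3  29.9] T [ 0.54  1.92 -0.08] open 0.158 q6 0.73 rot err [-0.02  0.26  0.1 ]
```

>>> servo_tool --series "1 -0.0008 -0.0003 0.0005 0 0 0;1 -0.0008 -0.0003 0.0005 0 0 0;1 -0.0008 -0.0003 0.0005 0 0 0"

```text
time_s: 8.38
eef_pos: [0.5738, -0.0803, 0.1825]
eef_rot: [-0.017, 0.973, 0.079, 0.214]
wrist_force: [-22.8, -0.2, 24.6]
opening: 0.155
grasp_force: 63.8
```

```bash
python3 -c "
from st import *
st(S)"
```

```text
t 8.38 rel up,Y,n mm [-1.22  0.86 58.53] F up,Y,n [-10.    3.5  31.8] T [ 0.6   1.76 -0.12] open 0.155 q6 0.72 rot err [0.02 0.18 0.1 ]
```

>>> servo_tool --series "0 0 0 -0.001 0 0 0;-0.5 0 0 -0.001 0 0 0;-1 0 0 -0.001 0 0 0;-1 0 0 -0.001 0 0 0;-1 0 0 -0.01 0 0 0;-1 0 0 -0.04 0 0 0;-1 0 0 -0.08 0 0 0;-1 0 0 -0.11 0 0 0;-1 0 0 -0.13 0 0 0;-1 0 0 -0.13 0 0 0"

```text
time_s: 9.22
eef_pos: [0.5214, -0.09, 0.3043]
eef_rot: [-0.015, 0.973, 0.079, 0.218]
wrist_force: [1.0, -0.5, 0.9]
opening: 1.002
grasp_force: 0.0
```

```bash
python3 - <<'E'
from go import *
go([.40,-.25,.33],down(38.5)); go([.479,-.284,.26],down(38.5))
E
```

```text
t 9.22 q [-0.56 -0.23  1.96  0.32  1.08  0.75] pos [ 0.5214 -0.09    0.3043] | shift [-0.1208  0.1388 -0.0845] turn [  6.79 -24.59 -28.78]
t 9.22 q [-0.56 -0.23  1.96  0.32  1.08  0.75] pos [ 0.5214 -0.09    0.3043] | shift [-0.0851  0.1845  0.0101] turn [  6.79 -24.59 -28.78]
```

>>> servo_tool --series "-1 -0.085 0.184 0 6.8 -24.6 -28.8;-1 -0.085 0.184 0 6.8 -24.6 -28.8;-1 -0.085 0.184 0 6.8 -24.6 -28.8;-1 -0.085 0.184 0 6.8 -24.6 -28.8;-1 -0.085 0.184 0.01 6.8 -24.6 -28.8;-1 -0.085 0.184 0.01 6.8 -24.6 -28.8;-1 -0.085 0.184 0.01 6.8 -24.6 -28.8;-1 -0.085 0.184 0.01 6.8 -24.6 -28.8;-1 -0.085 0.184 0.01 6.8 -24.6 -28.8;-1 -0.085 0.184 0.01 6.8 -24.6 -28.8"

```text
time_s: 10.05
eef_pos: [0.4781, -0.2812, 0.2544]
eef_rot: [-0.003, 0.944, 0.33, -0.002]
wrist_force: [-0.1, -0.0, 0.2]
opening: 0.998
grasp_force: 0.0
```

```bash
python3 - <<'E'
from go import *
import pickle
go([.479,-.284,.094],down(38.5))
c=cam('scene'); pickle.dump(c,open('scene4.pkl','wb')); d=cam('top'); pickle.dump(d,open('top4.pkl','wb'))
Rt,n,up,Y=panel(0)
for nm,x,uv,r in(('scene',c,(287,196),15),('top',d,(285,165),14)):
    P=cloud(x); U,V=np.meshgrid(np.arange(512),np.arange(384)); Q=P-np.array([.5995,-.077,.130]); hp=Q@n; m=((U-uv[0])**2+(V-uv[1])**2<r*r)
    g=m&(hp>.036)&(hp<.07); s=m&(hp>.018)&(hp<.033)
    print(nm,'bar h',np.median(hp[g]),'skirt h',np.median(hp[s]),'n',g.sum(),s.sum(),'bar mean up,Y',(Q[g]@up).mean(),(Q[g]@Y).mean())
a=cv2.resize(c['img'][160:230,255:325],(400,400),interpolation=cv2.INTER_CUBIC);b=cv2.resize(d['img'][135:195,255:315],(400,400),interpolation=cv2.INTER_CUBIC)
save('dialon.png',np.hstack([a,b]))
E
```

```text
t 10.05 q [-0.75  0.14  1.66 -0.    1.35  0.15] pos [ 0.4781 -0.2812  0.2544] | shift [-0.0007  0.0039  0.1604] turn [-0.41  0.11  0.06]
scene bar h nan skirt h nan n 0 0 bar mean up,Y nan nan
top bar h 0.048424396568762504 skirt h 0.026889289695379362 n 111 212 bar mean up,Y -0.00024851947945483423 3.523539302153906e-05
  return _methods._mean(a, axis=axis, dtype=dtype,
  ret = ret.dtype.type(ret / rcount)
<stdin>:9: RuntimeWarning: Mean of empty slice.
```

View pics/dialon.png

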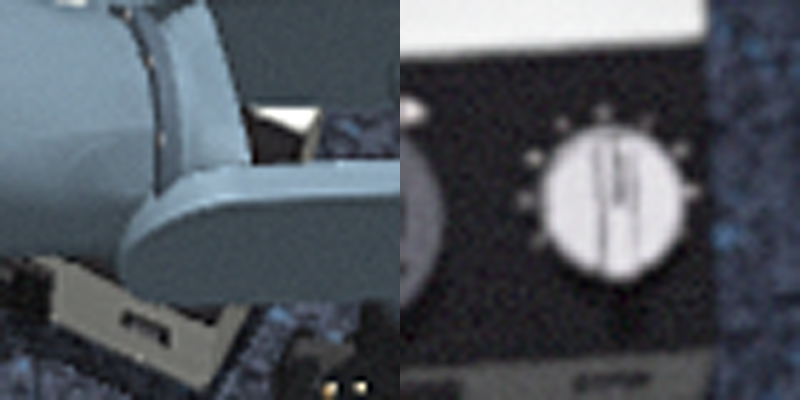

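The top crop shows the dial seated: pointer up-slope at (620,175), with heights of 26.9 and 48.4 mm over the panel against 26 and 48 given. Now the hopper.

>>> servo_tool --series "-1 0 0.003 0.03 0 0 0;-1 0 0.003 0.07 0 0 0;-1 0 0.003 0.1 0 0 0;-1 0 0.003 0.125 0 0 0;-1 0 0.003 0.145 0 0 0;-1 0 0.003 0.157 0 0 0;-1 0 0.003 0.16 0 0 0;-1 0 0.003 0.16 0 0 0;-1 0 0.003 0.16 0 0 0;-1 0 0.003 0.16 0 0 0"

```text
time_s: 10.98
eef_pos: [0.4797, -0.2845, 0.0957]
eef_rot: [-0.002, 0.944, 0.33, -0.002]
wrist_force: [0.9, -0.8, 0.3]
opening: 0.998
grasp_force: 0.0
```

```bash
python3 - <<'E'
from go import *
go([.479,-.284,.094],down(38.5)); print(ctrl.get_obs()['wrist_force'])
E
```

```text
t 10.98 q [-0.75  0.34  1.76 -0.    1.04  0.15] pos [ 0.4797 -0.2845  0.0957] | shift [-0.0002 -0.0008  0.0017] turn [-0.29  0.14  0.06]
[ 0.88598241 -0.7524531   0.30978087]
```

>>> servo_tool --series "0 0 0 0.001 0 0 0;0.5 0 0 0.001 0 0 0;1 0 0 0.001 0 0 0;1 0 0 0.001 0 0 0;1 0 0 0.001 0 0 0;1 0 0 0.001 0 0 0;1 0 0 0.001 0 0 0"

```text
time_s: 11.57
eef_pos: [0.4795, -0.2844, 0.0944]
eef_rot: [-0.002, 0.944, 0.33, -0.002]
wrist_force: [0.0, -0.2, 4.9]
opening: 0.74
grasp_force: 62.4
```

>>> servo_tool --series "1 0 0 -0.02 0 0 0;1 0 0 -0.05 0 0 0;1 0 0 -0.09 0 0 0;1 0 0 -0.13 0 0 0;1 0 0 -0.17 0 0 0;1 0 0 -0.2 0 0 0;1 0 0 -0.22 0 0 0;1 0 0 -0.23 0 0 0;1 0 0 -0.23 0 0 0;1 0 0 -0.23 0 0 0"

```text
time_s: 12.4
eef_pos: [0.48, -0.2844, 0.3217]
eef_rot: [-0.004, 0.944, 0.33, -0.003]
wrist_force: [0.7, 0.1, -4.2]
opening: 0.739
grasp_force: 64.4
```

```bash
python3 - <<'E'
from go import *
import pickle
o=ctrl.get_obs();print(o['opening'],o['grasp_force'],o['wrist_force'],o['eef_pos'])
c=cam('scene'); d=cam('top'); pickle.dump(c,open('scene5.pkl','wb'));pickle.dump(d,open('top5.pkl','wb'))
# before-lift: ridge yaw from corners in original top image, long edges
c=pickle.load(open('top.pkl','rb')); g=c['img'].min(2).astype(float); U,V=np.meshgrid(np.arange(512),np.arange(384))
for th in(90,110,140,170):
    m=((U-354)**2+(V-211)**2<121)&(g>th); q=ray(c,np.argwhere(m)[:,::-1],.134)[:,:2]; w=(g[m]-th); mu=np.average(q,axis=0,weights=w); K=np.cov(q.T,aweights=w); _,e=np.linalg.eigh(K); print(th,mu,np.degrees(np.arctan2(e[1,1],e[0,1]))%180,m.sum())
E
```

```text
0.7388145250625904 64.36661667306907 [ 0.66480418  0.06357046 -4.19840619] [ 0.48002644 -0.28441536  0.32174567]
90 [ 0.47863752 -0.28374779] 38.7756829489974 107
110 [ 0.47865951 -0.28373616] 38.77181062567115 97
140 [ 0.47873238 -0.28372468] 38.661610075871295 80
170 [ 0.47878273 -0.28371991] 38.741140340073656 73
```

```bash
python3 - <<'E'
from st import *
Rt,n,up,Y=panel(40); C=np.array(C)
go(C+n*.21,Rt); go(C+n*.155,Rt)
E
```

```text
t 12.5 q [-0.75  0.1   1.57 -0.    1.49  0.15] pos [ 0.4796 -0.284   0.3202] | shift [ 0.2048 -0.2349  0.0003] turn [-14.97  20.73 -10.59]
t 12.5 q [-0.75  0.1   1.57 -0.    1.49  0.15] pos [ 0.4796 -0.284   0.3202] | shift [ 0.2253 -0.2229  0.0499] turn [-14.97  20.73 -10.59]
```

>>> servo_tool --series "1 0.205 -0.235 -0.02 -15 20.7 -10.6;1 0.205 -0.235 -0.02 -15 20.7 -10.6;1 0.205 -0.235 -0.02 -15 20.7 -10.6;1 0.205 -0.235 -0.02 -15 20.7 -10.6;1 0.205 -0.235 -0.02 -15 20.7 -10.6;1 0.205 -0.235 -0.01 -15 20.7 -10.6;1 0.205 -0.235 0 -15 20.7 -10.6;1 0.205 -0.235 0 -15 20.7 -10.6;1 0.225 -0.223 0.05 -15 20.7 -10.6;1 0.225 -0.223 0.05 -15 20.7 -10.6;1 0.225 -0.223 0.05 -15 20.7 -10.6;1 0.225 -0.223 0.05 -15 20.7 -10.6"

```text
time_s: 13.5
eef_pos: [0.5156, 0.0306, 0.2715]
eef_rot: [0.058, 0.888, 0.407, 0.207]
wrist_force: [-0.2, -0.7, -2.3]
opening: 0.739
grasp_force: 64.9
```

>>> servo_tool --series "1 0 0 0 0 0 0;1 0 0 0 0 0 0;1 0 0 0 0 0 0"

```text
time_s: 13.75
eef_pos: [0.5174, 0.0294, 0.2754]
eef_rot: [0.061, 0.887, 0.406, 0.21]
wrist_force: [0.5, -0.4, -2.7]
opening: 0.743
grasp_force: 64.9
```

```bash
python3 - <<'E'
from st import *
import pickle
st(C,40); Rt,n,up,Y=panel(40); go(np.array(C)+n*.155,Rt)
c=cam('scene'); d=cam('top'); pickle.dump(c,open('scene6.pkl','wb'));pickle.dump(d,open('top6.pkl','wb'))
a=cv2.resize(c['img'][120:220,210:310],(400,400),interpolation=cv2.INTER_CUBIC);b=cv2.resize(d['img'][110:210,200:300],(400,400),interpolation=cv2.INTER_CUBIC)
save('hophover.png',np.hstack([a,b]))
E
```

```text
t 13.75 rel up,Y,n mm [  2.02  -1.73 157.45] F up,Y,n [-0.8 -0.5 -2.6] T [0.03 0.42 0.04] open 0.743 q6 0.34 rot err [ 0.38 -0.01  0.08]
t 13.75 q [-0.28 -0.25  2.04  0.22  0.95  0.34] pos [0.5174 0.0294 0.2754] | shift [-0.0004 -0.0026  0.0024] turn [ 0.38 -0.01  0.08]
```

View pics/hophover.png

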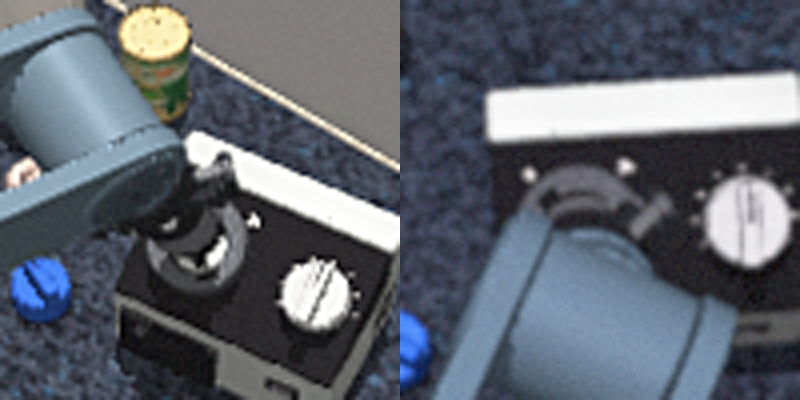

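The view shows the hopper in the gripper over the ring, with the dial seated and its pointer up. Descending.

>>> servo_tool --series "1 -0.0004 -0.0026 0.01 0.4 0 0;1 -0.0004 -0.0026 0.02 0.4 0 0;1 -0.0004 -0.0026 0.026 0.4 0 0;1 -0.0004 -0.0026 0.03 0.4 0 0;1 -0.0004 -0.0026 0.033 0.4 0 0;1 -0.0004 -0.0026 0.036 0.4 0 0;1 -0.0004 -0.0026 0.039 0.4 0 0;1 -0.0004 -0.0026 0.042 0.4 0 0;1 -0.0004 -0.0026 0.042 0.4 0 0;1 -0.0004 -0.0026 0.042 0.4 0 0"

```text
time_s: 14.68
eef_pos: [0.5326, 0.0343, 0.2351]
eef_rot: [0.057, 0.887, 0.408, 0.208]
wrist_force: [-0.1, 0.0, -3.3]
opening: 0.74
grasp_force: 65.0
```

```bash
python3 -c "
from st import *
st(C,40)"
```

```text
t 14.68 rel up,Y,n mm [ -0.71   0.59 114.28] F up,Y,n [-1.5  0.1 -3. ] T [-0.01  0.46  0.02] open 0.74 q6 0.34 rot err [-0.15  0.03  0.11]
```

>>> servo_tool --series "1 0.0001 0.0008 0.002 0 0 0;1 0.0001 0.0008 0.004 0 0 0;1 0.0001 0.0008 0.006 0 0 0;1 0.0001 0.0008 0.008 0 0 0;1 0.0001 0.0008 0.009 0 0 0;1 0.0001 0.0008 0.01 0 0 0;1 0.0001 0.0008 0.01 0 0 0"

```text
time_s: 15.27
eef_pos: [0.5376, 0.0344, 0.2267]
eef_rot: [0.057, 0.887, 0.408, 0.208]
wrist_force: [-4.3, -0.7, 3.9]
opening: 0.743
grasp_force: 65.3
```

```bash
python3 -c "
from st import *
st(C,40)"
```

```text
t 15.27 rel up,Y,n mm [ 2.3000e-01 -3.0000e-02  1.0458e+02] F up,Y,n [-2.3 -0.   5.4] T [ 0.18  0.83 -0.01] open 0.743 q6 0.33 rot err [-0.12  0.01  0.12]
```

>>> servo_tool --series "1 0 0 0.002 0 0 0;1 0 0 0.004 0 0 0;1 0 0 0.005 0 0 0;1 0 0 0.006 0 0 0;1 0 0 0.0065 0 0 0;1 0 0 0.0065 0 0 0;1 0 0 0.0065 0 0 0"

```text
time_s: 15.85
eef_pos: [0.5402, 0.0349, 0.2211]
eef_rot: [0.057, 0.887, 0.408, 0.208]
wrist_force: [-6.5, -0.6, 6.2]
opening: 0.741
grasp_force: 65.4
```

```bash
python3 -c "
from st import *
st(C,40)"
```

```text
t 15.85 rel up,Y,n mm [ 0.3  -0.   98.41] F up,Y,n [-3.3  0.5  8.4] T [ 0.32  1.09 -0.01] open 0.741 q6 0.33 rot err [-0.12  0.01  0.12]
```

>>> servo_tool --series "1 0 0 0.001 0 0 0;1 0 0 0.002 0 0 0;1 0 0 0.002 0 0 2;1 0 0 0.002 0 0 5;1 0 0 0.002 0 0 8;1 0 0 0.002 0 0 11;1 0 0 0.002 0 0 14;1 0 0 0.002 0 0 14"

```text
time_s: 16.52
eef_pos: [0.5409, 0.0351, 0.2193]
eef_rot: [0.031, 0.931, 0.295, 0.213]
wrist_force: [-9.5, -1.5, 7.0]
opening: 0.735
grasp_force: 65.5
```

```bash
python3 -c "
from st import *
st(C,40)"
```

```text
t 16.52 rel up,Y,n mm [1.300e-01 8.000e-02 9.645e+01] F up,Y,n [-5.8  0.1 10.4] T [ 0.32  1.13 -0.07] open 0.735 q6 0.58 rot err [ -0.13   0.04 -14.02]
```

>>> servo_tool --series "1 0 0 0 0 0 6;1 0 0 0 0 0 12;1 0 0 0 0 0 18;1 0 0 0 0 0 24;1 0 0 0 0 0 30;1 0 0 0 0 0 36;1 0 0 0 0 0 42;1 0 0 0 0 0 48;1 0 0 0 0 0 54;1 0 0 0 0 0 60;1 0 0 0 0 0 60;1 0 0 0 0 0 60"

```text
time_s: 17.52
eef_pos: [0.5409, 0.0363, 0.2195]
eef_rot: [-0.081, 0.954, -0.209, 0.2]
wrist_force: [-9.3, 4.2, 8.9]
opening: 0.739
grasp_force: 65.5
```

```bash
python3 -c "
from st import *
st(C,40)"
```

```text
t 17.52 rel up,Y,n mm [ 0.42  1.23 96.54] F up,Y,n [-4.   5.7 11.7] T [ 1.31  0.58 -0.2 ] open 0.739 q6 1.63 rot err [-2.400e-01  5.000e-02 -7.394e+01]
```

>>> servo_tool --series "1 0 0 0 0 0 2;1 0 0 0 0 0 4;1 0 0 0 0 0 6;1 0 0 0 0 0 7;1 0 0 0 0 0 8;1 0 0 0 0 0 8"

```text
time_s: 18.02
eef_pos: [0.5412, 0.0365, 0.2198]
eef_rot: [-0.095, 0.937, -0.275, 0.194]
wrist_force: [-6.0, 5.9, 7.7]
opening: 0.739
grasp_force: 65.4
```

```bash
python3 -c "
from st import *
st(C,40)"
```

```text
t 18.02 rel up,Y,n mm [ 0.87  1.43 96.67] F up,Y,n [-1.2  6.8  9.1] T [1.64 0.26 0.06] open 0.739 q6 1.77 rot err [-2.500e-01  1.000e-02 -8.193e+01]
```

>>> servo_tool --series "1 0 0 0 0 0 1;1 0 0 0 0 0 2;1 0 0 0 0 0 3;1 0 0 0 0 0 4;1 0 0 0 0 0 4"

```text
time_s: 18.43
eef_pos: [0.5416, 0.0367, 0.2201]
eef_rot: [-0.102, 0.927, -0.306, 0.191]
wrist_force: [-4.8, 8.2, 6.0]
opening: 0.745
grasp_force: 65.1
```

```bash
python3 -c "
from st import *
st(C,40)"
```

```text
t 18.43 rel up,Y,n mm [ 1.36  1.61 96.76] F up,Y,n [-0.6  8.9  6.9] T [ 1.95 -0.25  0.96] open 0.745 q6 1.83 rot err [-2.400e-01 -4.000e-02 -8.582e+01]
```

>>> servo_tool --series "1 0 0 0 0 0 -1.5;1 0 0 0 0 0 -2.5;1 0 0 -0.002 0 0 -2.5;1 0 0 -0.004 0 0 -2.5;1 0 0 -0.006 0 0 -2.5;1 0 0 -0.007 0 0 -2.5;1 0 0 -0.007 0 0 -2.5"

```text
time_s: 19.02
eef_pos: [0.5383, 0.036, 0.2258]
eef_rot: [-0.098, 0.933, -0.287, 0.193]
wrist_force: [-2.9, 6.3, 4.1]
opening: 0.738
grasp_force: 64.9
```

```bash
python3 -c "
from st import *
st(C,40)"
```

```text
t 19.02 rel up,Y,n mm [  0.77   1.4  103.37] F up,Y,n [0.1 6.7 4.5] T [1.62 0.02 0.13] open 0.738 q6 1.79 rot err [-2.500e-01  1.000e-02 -8.341e+01]
```

>>> servo_tool --series "1 0 0 -0.001 0 0 0;1 0 0 -0.002 0 0 0;1 0 0 -0.002 0 0 0"

```text
time_s: 19.27
eef_pos: [0.5374, 0.0361, 0.2266]
eef_rot: [-0.098, 0.933, -0.287, 0.193]
wrist_force: [2.8, 8.1, -4.6]
opening: 0.738
grasp_force: 67.1
```

```bash
python3 -c "
from st import *
st(C,40)"
```

```text
t 19.27 rel up,Y,n mm [  0.3    1.67 104.47] F up,Y,n [ 1.7  7.5 -5.9] T [ 1.66 -0.82  0.28] open 0.738 q6 1.79 rot err [-2.900e-01  3.000e-02 -8.344e+01]
```

The hopper resists being pulled up, so its lugs are in the pockets. Releasing and retracting.

>>> servo_tool --series "1 0 0 0.001 0 0 0;0 0 0 0.001 0 0 0;-1 0 0 0.001 0 0 0;-1 0 0 0.001 0 0 0;-1 0 0 0.001 0 0 0;-1 0 0 -0.01 0 0 0;-1 0 0 -0.03 0 0 0;-1 0 0 -0.06 0 0 0;-1 0 0 -0.09 0 0 0;-1 0 0 -0.12 0 0 0;-1 0 0 -0.14 0 0 0;-1 0 0 -0.14 0 0 0"

```text
time_s: 20.27
eef_pos: [0.4801, 0.0238, 0.3594]
eef_rot: [-0.096, 0.933, -0.287, 0.198]
wrist_force: [1.0, 0.6, 1.3]
opening: 0.999
grasp_force: 0.0
```

```bash
python3 - <<'E'
from go import *
go([.35,-.35,.35],down(-40))
E
```

```text
t 20.27 q [-0.32 -0.42  2.    0.22  1.17  1.8 ] pos [0.4801 0.0238 0.3594] | shift [ 0.1125  0.3729 -0.0711] turn [-18.22 -17.66   5.73]
```

>>> servo_tool --series "-1 0.112 0.373 -0.071 -18 -17.7 5.7;-1 0.112 0.373 -0.071 -18 -17.7 5.7;-1 0.112 0.373 -0.071 -18 -17.7 5.7;-1 0.112 0.373 -0.071 -18 -17.7 5.7;-1 0.112 0.373 -0.071 -18 -17.7 5.7;-1 0.112 0.373 -0.071 -18 -17.7 5.7;-1 0.112 0.373 -0.071 -18 -17.7 5.7;-1 0.112 0.373 -0.071 -18 -17.7 5.7;-1 0.112 0.373 -0.071 -18 -17.7 5.7;-1 0.112 0.373 -0.071 -18 -17.7 5.7;-1 0.112 0.373 -0.071 -18 -17.7 5.7;-1 0.112 0.373 -0.071 -18 -17.7 5.7"

```text
time_s: 21.27
eef_pos: [0.3482, -0.3499, 0.3426]
eef_rot: [-0.003, 0.94, -0.342, -0.005]
wrist_force: [0.9, -0.3, -0.1]
opening: 0.999
grasp_force: 0.0
```

```bash
python3 - <<'E'
from st import *
d=cam('top'); c=cam('scene'); P=cloud(d); im=d['img']; g=im.min(2); h=P[...,2]
_,n,up,Y=panel(0); Q=P-np.array(C); hp=Q@n; rr=np.hypot(Q@up,Q@Y)
m=(rr<.045)&(hp>.12)&(hp<.18)
w=m&(g>120); q=np.c_[Q[w]@up,Q[w]@Y]; _,e=np.linalg.eigh(np.cov(q.T)); print('ridge h',np.median(hp[w]),q.mean(0),'ang',np.degrees(np.arctan2(e[1,1],e[0,1])),w.sum(),'lid h',np.median(hp[m&(g<80)]))
Q=P-np.array(S); hp=Q@n; rr=np.hypot(Q@up,Q@Y); print('dial',np.median(hp[(rr<.03)&(hp>.018)&(hp<.034)]),np.median(hp[(rr<.03)&(hp>.038)]))
a=cv2.resize(c['img'][120:240,190:350],(400,300),interpolation=cv2.INTER_CUBIC);b=cv2.resize(im[90:270,140:380],(400,300),interpolation=cv2.INTER_CUBIC)
save('final.png',np.hstack([a,b]))
E
```

```text
ridge h 0.14243743653206056 [ 4.74443683e-05 -1.23339362e-04] ang 136.25576817895524 98 lid h 0.13303943774582816
dial 0.027449361114717855 0.04870367315643684
```

View pics/final.png

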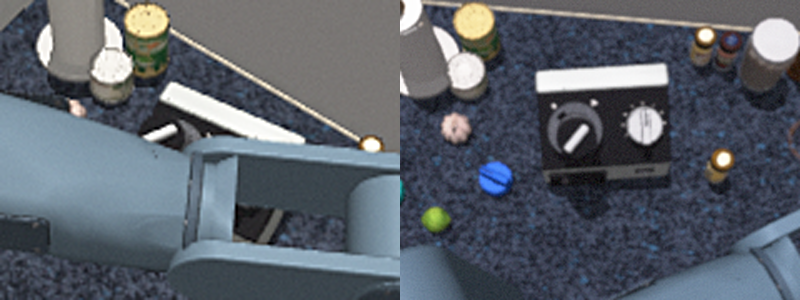

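The final picture shows the hopper centred in the collar, with its ridge toward the T mark and at the locked height, and the dial seated with its pointer up. The jar, garlic and lime are where they were; the arm hides the salt shaker, but nothing went near it. Handing in.

```bash
python3 -c "
from bench import ctrl
print(ctrl.hand_in())"
```

```text
the job is handed in; nothing more can be done
None
```

I pushed the dial home on its shaft, locked the hopper in its collar after a quarter turn clockwise, and handed the job in at about 21 s; hand-in returned no verdict, and the salt shaker was hidden by the arm in the last pictures.

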